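Load and latch a dental instrument cassette

ROBOT

A 6-joint arm with a two-finger parallel gripper is mounted at the origin on the work surface. World frame = base frame: x ahead of the robot, y to its left, z up, the work surface at z = 0. Lengths are in mm, angles in rad, forces in N, time in s.
With the tool pointing down it reaches from about 275 to 750 mm from the base axis. Payload 10.2 kg.
Tool frame: the origin (TCP) lies midway between the tips of the shut fingers; the grasp point (between the pads) lies 19 mm behind it; z points along the fingers, y is the line along which they close (so a half turn about z gives the same grasp; the last joint's range is limited). The gripper opens to 85 mm and grips with 20 to 120 N. Pads are 22 mm wide; open, the fingers measure 114 mm over their backs; the gripper's body (76 mm by 85 mm) begins 54 mm behind the grasp point. The pads swing forward as they close: fully open they stand 13 mm farther back than shut.
Start: joints at [1.077, 0.313, 1.498, -0, 1.331, -0.223], TCP at [140.451, 505.87, 231.294] pointing down, gripper open.
Joint ranges: [-2.94, 2.94], [-0.97, 2.17], [0.19, 2.56], [-1.23, 4.37], [0.02, 3.11], [-2.88, 2.88]. Speed limits (rad/s): [2.39, 2.39, 3.01, 3.14, 3.14, 3.14].

INTERFACE

Orientations are given as a unit quaternion [w, x, y, z].
In Python, from rig import ctrl gives the robot as it stands.
- The arm moves only by the tool arm_command, never from a script. Its argument "increments" is a list of rows, each an object with "dr": the turn, a rotation vector about the tool's x, y, z in units of pi/4 rad (1.0 is pi/4 rad), a list of three; "offset": the shift along the tool's x, y, z in units of 120 mm (1.0 is 120 mm), a list of three; "hand": the opening, from -1 (shut) to 1 (fully open). A call has 1 to 8 rows; each row shifts and turns the commanded pose from where the row before left it, along the tool's axes as they then stand; what a row does not reach is not made up. A row lasts 1/10 s, in which the tool goes at most 50 mm and 8.59 degrees, less where a joint would pass 70% of its speed; a pose out of reach is approached as far as the arm can. A call with a number of a shift or a turn outside -1 to 1 is refused whole. A call with a gripper value outside its range is refused whole. The fingers move at their own pace and stop on an object; "grip_force" is the grip in N (left out, the last holds). Time passes only in rows, so rows that do not move let the fingers close. It gives the time, the measured TCP pose, the force, the opening and the grip force at its end, in the units of the state.
- ctrl.sense(): the state, without advancing time (a new reading comes with each control period).
- ctrl.capture(name): name is "side" or "top"; returns the picture (420x560x3 uint8, red, green, blue); there is no depth.
- ctrl.camera_info(name): a dict with "K" (3x3 intrinsics, pixels), "R" (3x3) and "t" (3): a world point X has camera coordinates R X + t. Camera axes: x right, y down, z forward; pixel columns grow to the right and rows downward; lengths in mm; the calibration is good to about 2 mm. A picture is of the moment at which its call begins. camera_info takes no time and is no camera call.
- ctrl.finish_job(): hands the job in; it is judged then, once.
The state is a dict: "time_s": time; "joints": joint angles; "dq": joint speeds; "tau": joint torques, N m; "eef_pos": TCP position; "ee_rot": TCP orientation; "force": force on the tool from outside, world axes, zero at the start; "wrist_torque": the same for the moment, N m; "grip_width": opening from 0.0 (shut) to 1.0 (fully open); "grip_force": force on a finger pad.
Only numpy, scipy, OpenCV 4.12 (cv2) and the standard library are available. Lean on these libraries where they do the work, as an engineer would, in place of code of your own. Each camera call takes 0.05 s, during which the arm holds its last target. There are 200 camera calls.

TASK

Put the loose dental plugger away: lay it, centred, in the empty front pair of notches on the cassette's silicone rails, beside the other two instruments, and let go of it there. Then swing the lid shut over them and secure it: press the lid gently home against its springy silicone cushions and, while it is down, turn the wing latch clockwise as far as it goes, so that the lid stays locked down by itself. Do not force the lid down so hard that the sheet bends, nor the latch when it strikes its keeper, and leave the other instruments and the things on the bench where they are.

Things in the scene. Friction and masses are not known exactly. Their poses are not given: they have to be found in the camera images.
- cassette: Flat stainless instrument cassette, fixed on the bench: open tray 150 mm (its x) by 200 mm (its y), walls 30 mm high and 2.5 mm thick, floor 2.5 mm. Origin: centre of the underside; x points from the latch side (front wall, x = -75 mm) to the hinge side, y runs along the hinge, z up. Two instruments lie in it already.
- front_notch (a point): The place to fill: middle of the handle once laid (cassette x -30, y 0 mm, 14.75 mm above the bench; cassette's axes). Two 10 mm wide silicone rails run along x at y -40 and +40 mm, with V notches at x -30 (front, empty), -6 (empty), 18 and 42 mm (taken). Notch bottoms are 10 mm, tips of the 45 degree teeth 20 mm above the bench. An instrument lies across both rails, parallel to y.
- plugger: The loose steel hand instrument lying on the bench: round handle 9.5 mm in diameter and 110 mm long with slim tips, 164 mm overall, about 35 g. Origin at its middle, on its axis; its y runs along the handle. Either way round will do.
- lid (a joint): Lid angle, rad: 0 = flat on the walls, 1.8 = leaning back on its stop; it starts wide open. Steel sheet 206 mm wide, 3 mm thick, 0.22 kg, hinged opposite the latch; the hinge is stiff enough that the lid stays where it is left. Unlatched it rests on the cushions at 0.045 to 0.07 rad, 6 to 10 mm proud at the front.
- lid_hinge (a point): Middle of the hinge line, which is parallel to the cassette's y (cassette x +78 mm, 31.5 mm above the bench). Cassette's axes.
- lid_edge (a point): Middle of the lid's free edge, at half thickness, 157 mm from the hinge line. Axes as the lid's: z is the outward normal (up when closed), y parallel to the hinge.
- cushions (a point): Midway between two springy silicone cushions just inside the front wall (cassette x -68, y -74 and +74 mm, each 36 mm long) that stand 10 mm above the wall. Pressing the lid home at the latch takes about 9 N against them; then the lid seats hard on the front wall. More than 25 N on that wall bends the sheet.
- latch (a joint): Wing latch angle, rad, growing clockwise seen from above the closed lid. 0: wing parallel to the front wall, latch open. Stop at 1.571: wing points across the front edge, locked. It starts between -0.8 and -0.35 (stop at -0.9), turns with about 0.03 N m of friction and stays where it is left.
- latch_grip (a point): Centre of the latch's wing, on its turning axis: a steel wing 32 mm long, 9 mm thick, 17 mm high on a 3 mm collar on the lid, so this point is 11.5 mm and the wing's top 20 mm above the lid's top face. The axis is 135 mm from the hinge line, mid width. Axes: y along the wing, z outward from the lid.
- keeper (a point): Lip, 40 mm wide, jutting 9 mm inward from the front wall, 6 mm thick, underside 20 mm above the bench (this point). The latch's tongue under the lid (13.5 mm long, 6 mm thick) turns under it only with the lid pressed home, clearing it by 1.5 mm; else it strikes the lip at 0.2 rad, and over 30 N there spoils it. From 0.6 rad it holds the lid down; let go, the lid rises 1.5 mm onto the lip.
- probe: One of the other two instruments, same size as the plugger, lying in the notches at cassette x = 18 mm. Leave it there.
- spreader: The other instrument, same size, lying in the notches at cassette x = 42 mm. Leave it there.
- motor: Bystander: ivory desktop endodontic motor with a keypad and raised screen, 120 by 105 by 130 mm. Origin under its centre.
- file_block: Bystander: red file block 30 by 60 by 22 mm with four files standing in it. Origin under its centre.
- bottle: Bystander: water bottle, 60 mm in diameter, 190 mm tall. Origin under its centre.
Things that resemble listed ones, but are neither listed nor needed, are in the scene too. Leave any pink look-alike of the plugger alone.

How it is judged (in metres and radians):
On the way, in this order (a step that is already met when the one before it is completed fails the run):
1. the plugger lies in both front notches, let go, with the lid still open (x of plugger in the frame of cassette between -0.035 and -0.025 m and y of plugger in the frame of cassette between -0.014 and 0.014 m and z of plugger in the frame of cassette between 0.012 and 0.0175 m and angle between the y axis of plugger and the y axis of cassette, either way round below 0.08 rad and contact force between the fingers and plugger below 0.05 N and value of joint lid above 1 rad), for 0.2 s.
2. the lid is down over the instruments (value of joint lid below 0.1 rad), for 0.2 s.
At the end, for the whole second after the job is handed in: The plugger rests in both front notches (within 5 mm across, 14 mm along, 0.08 rad, centre 12 to 17.5 mm high); the lid is latched down (lid angle under 0.02 rad, latch 1.4 rad or more); the other two instruments are within 12 mm of where they began (x of plugger in the frame of cassette between -0.035 and -0.025 m and y of plugger in the frame of cassette between -0.014 and 0.014 m and z of plugger in the frame of cassette between 0.012 and 0.0175 m and angle between the y axis of plugger and the y axis of cassette, either way round below 0.08 rad and value of joint lid below 0.02 rad and value of joint latch above 1.4 rad and linear speed of plugger below 0.02 m/s and velocity of joint lid below 0.05 rad/s and distance of each of probe, spreader from where it was at the start of the episode below 0.012 m); the robot touches nothing.
It fails at once if the lid is forced on the front wall with more than 25 N, which bends the sheet (contact force between lid_c0 and cassette_c0 above 25 N).
It fails at once if the latch's tongue is forced against the keeper lip with more than 30 N (contact force between latch_c2 and cassette_c1 above 30 N).
It fails at once if the motor, file block or bottle is moved by more than 20 mm (distance of any of motor, file_block, bottle from where it was at the start of the episode above 0.02 m).
It fails at once if one of the other instruments is knocked by more than 15 mm (distance of any of probe, spreader from where it was at the start of the episode above 0.015 m).
It also fails if it takes over 72 s, if anything falls off the work surface, if the arm or the gripper's body presses on something with over 40 N, if the wrist force passes 120 N, or if a joint passes its speed limit or range.

## Working session

There is one attempt and no reset: what is moved stays moved. The work goes in short steps, Python scripts to look and compute and a tool call to move; the robot and the scene stay as the last step left them, time stands still between calls to the robot, and variables do not carry over. Pictures are saved under pics/ and viewed, at most 10 in all, crops included, and the job is handed in when it is done.

Besides the shell and the picture viewer there is one more tool, called by a JSON object that holds its "fn" and its "kwargs". arm_command: Moves the arm, as the interface text tells. Shifts and turns lie within -1 to 1; 1 stands for 120 mm of shift or pi/4 rad of turn. Its arguments: {"type":"object","properties":{"increments":{"type":"array"},"grip_force":{"type":"number"}},"required":["increments"]}

```bash
ls; mkdir -p pics; python3 - <<'E'
from rig import ctrl
import cv2
for n in("side","top"):
    im=ctrl.capture(n); cv2.imwrite(f"pics/{n}0.png",im[:,:,::-1]); c=ctrl.camera_info(n); print(n,c)
s=ctrl.sense();print(s)
E
```

```text
pics
side {'K': array([[379.20973778,   0.        , 279.18923359],
       [  0.        , 379.20973778, 208.67762265],
       [  0.        ,   0.        ,   1.        ]]), 'R': array([[ 0.17198376, -0.9848271 ,  0.02317698],
       [-0.56938513, -0.11857804, -0.81347392],
       [ 0.80387944,  0.12670768, -0.58113941]]), 't': array([-100.77808988,  365.76987658,  644.97128625])}
top {'K': array([[519.66242738,   0.        , 279.87846877],
       [  0.        , 519.66242738, 207.98493202],
       [  0.        ,   0.        ,   1.        ]]), 'R': array([[-0.02891554, -0.99955717, -0.00702485],
       [-0.98818528,  0.02964336, -0.15036994],
       [ 0.1505116 ,  0.00259383, -0.98860484]]), 't': array([  20.76074312,  521.21787605, 1258.90917856])}
{'time_s': 0.1, 'joints': array([ 1.07659135e+00,  3.13428626e-01,  1.49834604e+00,  4.51991706e-06,
        1.33102222e+00, -2.23402258e-01]), 'dq': array([ 0.00155986, -0.00087371, -0.00218231, -0.00056228, -0.000515  ,
        0.0007085 ]), 'tau': array([ 2.37209650e-03, -4.12897003e+01, -2.60141999e+01, -1.81424957e-04,
        3.06604386e-03, -1.08574773e-05]), 'eef_pos': array([140.34076728, 505.65767346, 230.78028762]), 'ee_rot': array([-2.13490305e-04,  1.34988516e-01,  9.90846980e-01, -5.62999673e-04]), 'force': array([ 0.73142706, -0.91779466,  0.05490984]), 'wrist_torque': array([-0.01820275, -0.05758994,  0.0237687 ]), 'grip_force': 0.0, 'grip_width': 1.0011898291536874}
```

View pics/top0.png

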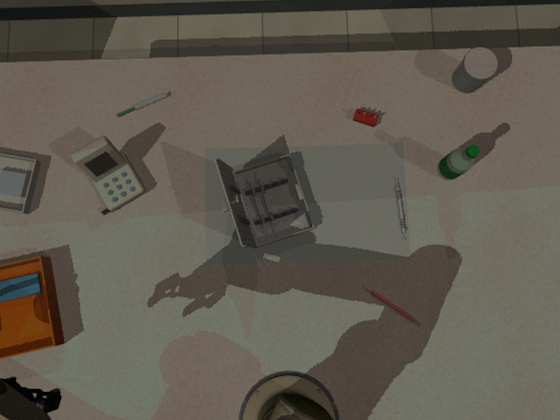

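View pics/side0.png

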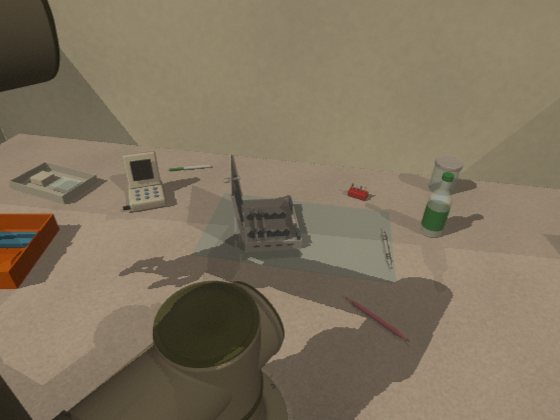

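The top view shows the cassette near (270,200), with the lid open to the left. The plugger is at (401,208), and the pink look-alike is at (390,305). I'll zoom in next.

```bash
python3 - <<'E'
import cv2,numpy as np
a=cv2.imread("pics/top0.png");b=cv2.imread("pics/side0.png")
f=lambda i:cv2.convertScaleAbs(i,alpha=1.5)
A=cv2.resize(f(a[135:260,210:335]),None,fx=4.8,fy=4.8,interpolation=cv2.INTER_CUBIC)
A2=cv2.resize(f(a[170:250,380:420]),None,fx=5,fy=5,interpolation=cv2.INTER_CUBIC)
v=np.zeros((600,800,3),np.uint8);v[:]=0;v[:600,:600]=A;v[:400,600:800]=A2
cv2.imwrite("pics/z1.png",v)
B=cv2.resize(f(b[150:270,220:320]),None,fx=5,fy=5,interpolation=cv2.INTER_CUBIC)
B2=cv2.resize(f(b[220:275,370:405]),None,fx=8,fy=8,interpolation=cv2.INTER_CUBIC)
v=np.zeros((600,800,3),np.uint8);v[:600,:500]=B;v[:440,500:780]=B2
cv2.imwrite("pics/z2.png",v)
E
```

```text
(no output)
```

View pics/z1.png

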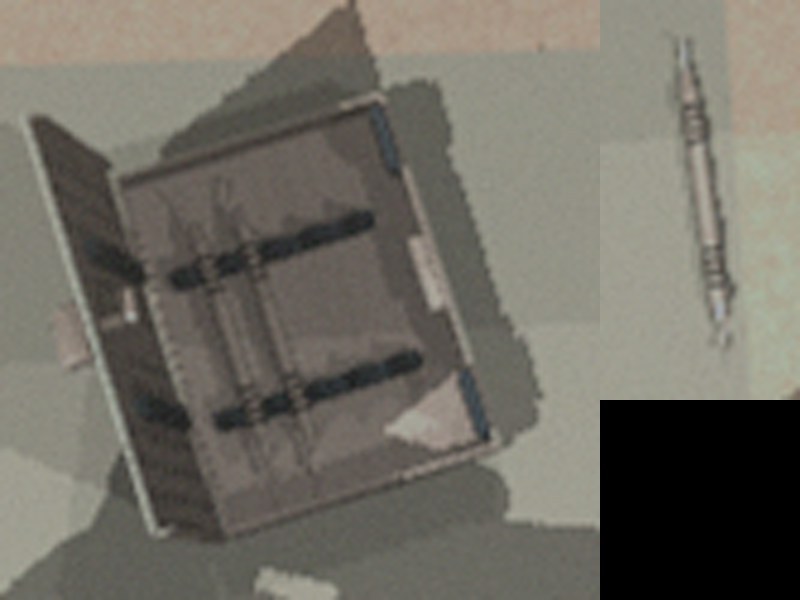

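View pics/z2.png

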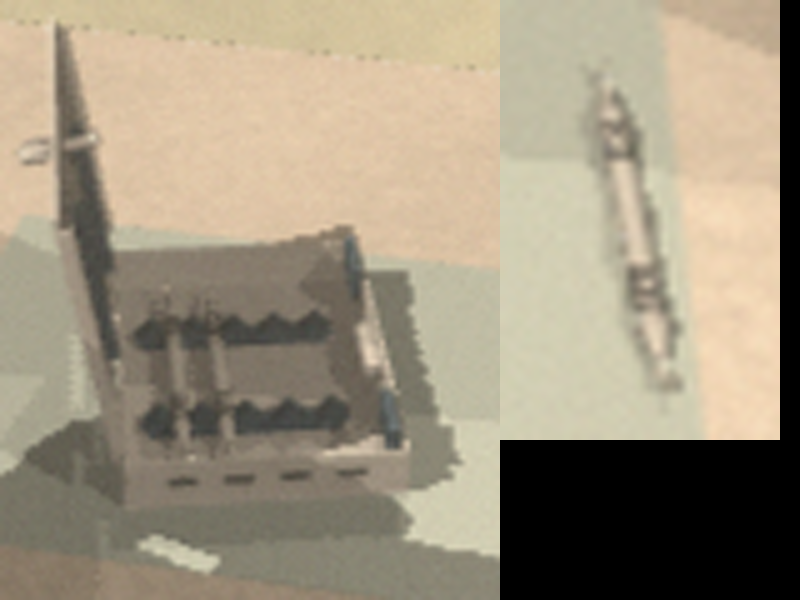

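```bash
cat > h.py <<'E'
import numpy as np,cv2
from rig import ctrl
C={n:ctrl.camera_info(n) for n in("side","top")}
def ray(n,p):
    c=C[n];d=c["R"].T@np.linalg.solve(c["K"],[p[0],p[1],1.]);return -c["R"].T@c["t"],d/np.linalg.norm(d)
def onz(n,p,z):
    o,d=ray(n,p);return o+d*(z-o[2])/d[2]
def tri(pt,ps):
    A=np.zeros((3,3));b=np.zeros(3);R=[ray("top",pt),ray("side",ps)]
    for o,d in R:
        P=np.eye(3)-np.outer(d,d);A+=P;b+=P@o
    X=np.linalg.solve(A,b);return X,np.linalg.norm(np.cross(R[0][0]-X,R[0][1]))*2
def proj(n,X):
    c=C[n];q=c["K"]@(c["R"]@np.asarray(X,float)+c["t"]);return q[:2]/q[2]
E
python3 - <<'E'
from h import *
np.set_printoptions(precision=1,suppress=True)
T=lambda u,v:(210+u/4.8-.4,135+v/4.8-.4)
S=lambda u,v:(220+u/5-.4,150+v/5-.4)
T2=lambda u,v:(380+(u-600)/5-.4,170+v/5-.4)
S2=lambda u,v:(370+(u-500)/8-.4,220+v/8-.4)
for k,a,b in[("ff",T(381,94),S(352,230)),("fn",T(496,441),S(408,458)),("hn",T(226,538),S(126,465)),("keeperfar",T(411,237),S(358,322)),("lidlo near",T(155,530),S(112,360)),("lid far top",T(32,118),S(58,22)),
 ("tipfar",T2(683,38),S2(597,68)),("tipnear",T2(722,342),S2(668,388)),("bandfar",T2(693,118),S2(618,135)),("bandnear",T2(714,262),S2(648,290))]:
    print(k,a,*tri(a,b))
c=[onz("top",T(*p),30) for p in[(381,94),(496,441),(226,538),(118,180)]];print(np.array(c))
for i in range(4):print(np.linalg.norm(c[i]-c[i-1]))
print("mid",sum(c)/4)
# rail ends, top tooth height 20
for p in[(172,280),(373,218),(217,420),(422,358)]:print(onz("top",T(*p),17))
print([onz("top",T2(*p),4.75) for p in[(683,38),(722,342),(693,118),(714,262)]])
E
```

```text
ff (288.975, 154.18333333333334) [658.6 -20.6  40.4] 2.038216088845186
fn (312.9333333333334, 226.475) [474.7 -77.2  22.8] 1.6990194488886854
hn (256.68333333333334, 246.68333333333334) [427.4  64.5  33.6] 2.7174901280202337
keeperfar (295.225, 183.975) [583.9 -35.1  27.2] 0.4022255161601036
lidlo near (241.89166666666668, 245.01666666666668) [430.3  83.7  97.1] 28.353314027571002
lid far top (216.26666666666665, 159.18333333333334) [615.  144.7 184.3] 0.5276457728677391
tipfar (396.20000000000005, 177.2) [ 598.1 -296.4    6. ] 1.5320281151487884
tipnear (404.0, 238.0) [ 440.6 -309.7    1.6] 3.2141740685954234
bandfar (398.20000000000005, 193.2) [ 555.3 -299.4   10.2] 1.3322281106546177
bandnear (402.40000000000003, 222.0) [ 481.2 -306.1    6.1] 1.0542478994302087
[[661.4 -21.8  30. ]
 [473.8 -75.9  30. ]
 [427.4  66.   30. ]
 [618.9 119.   30. ]]
147.14925608550635
195.28493734160725
149.26629635405797
198.72829145913974
mid [545.4  21.8  30. ]
[566.5  92.3  17. ]
[596.9 -15.7  17. ]
[490.8  70.   17. ]
[520.6 -39.2  17. ]
[array([ 598.3, -297.4,    4.8]), array([ 440.4, -307.4,    4.8]), array([ 556.2, -299.9,    4.8]), array([ 481.4, -305.9,    4.8])]
```

{"fn": "arm_command", "kwargs": {"increments": [{"dr":[0,0,-0.1415],"offset":[0,0,0],"hand":1},{"dr":[0,0,-0.1415],"offset":[0,0,0],"hand":1},{"dr":[0,0,-0.1415],"offset":[0,0,0],"hand":1},{"dr":[0,0,0],"offset":[-0.136,-0.346,0],"hand":1},{"dr":[0,0,0],"offset":[-0.136,-0.346,0],"hand":1},{"dr":[0,0,0],"offset":[-0.136,-0.346,0],"hand":1},{"dr":[0,0,0],"offset":[-0.136,-0.346,0],"hand":1},{"dr":[0,0,0],"offset":[-0.136,-0.346,0],"hand":1}]}}

```text
time_s: 0.9
eef_pos: [235.0, 302.2, 231.1]
ee_rot: [-0.0, -0.032, 1.0, -0.0]
force: [0.3, 0.6, 0.8]
grip_width: 0.999
grip_force: 0.0
```

{"fn": "arm_command", "kwargs": {"increments": [{"dr":[0,0,0],"offset":[-0.136,-0.346,0],"hand":1},{"dr":[0,0,0],"offset":[-0.136,-0.346,0],"hand":1},{"dr":[0,0,0],"offset":[-0.136,-0.346,0],"hand":1},{"dr":[0,0,0],"offset":[-0.136,-0.346,0],"hand":1},{"dr":[0,0,0],"offset":[-0.136,-0.346,0],"hand":1},{"dr":[0,0,0],"offset":[-0.136,-0.346,0],"hand":1},{"dr":[0,0,0],"offset":[-0.136,-0.346,0],"hand":1},{"dr":[0,0,0],"offset":[-0.136,-0.346,0],"hand":1}]}}

```text
time_s: 1.7
eef_pos: [386.2, -21.5, 231.2]
ee_rot: [0.0, -0.031, 1.0, 0.0]
force: [0.5, 0.7, -0.0]
grip_width: 0.997
grip_force: 0.0
```

{"fn": "arm_command", "kwargs": {"increments": [{"dr":[0,0,0],"offset":[-0.136,-0.346,0],"hand":1},{"dr":[0,0,0],"offset":[-0.136,-0.346,0],"hand":1},{"dr":[0,0,0],"offset":[-0.136,-0.346,0],"hand":1},{"dr":[0,0,0],"offset":[-0.136,-0.346,0],"hand":1},{"dr":[0,0,0],"offset":[-0.136,-0.346,0],"hand":1},{"dr":[0,0,0],"offset":[-0.136,-0.346,0],"hand":1},{"dr":[0,0,0],"offset":[-0.136,-0.346,0],"hand":1},{"dr":[0,0,0],"offset":[0,0,0],"hand":1}]}}

```text
time_s: 2.5
eef_pos: [518.6, -306.4, 229.0]
ee_rot: [-0.001, -0.03, 1.0, 0.0]
force: [-0.7, -0.0, -0.3]
grip_width: 1.001
grip_force: 0.0
```

{"fn": "arm_command", "kwargs": {"increments": [{"dr":[0,0,0],"offset":[0,0.031,0.35],"hand":1},{"dr":[0,0,0],"offset":[0,0,0.35],"hand":1},{"dr":[0,0,0],"offset":[0,0,0.35],"hand":1},{"dr":[0,0,0],"offset":[0,0,0.35],"hand":1},{"dr":[0,0,0],"offset":[0,0,0.25],"hand":0.3},{"dr":[0,0,0],"offset":[0,0,0.13],"hand":0.0},{"dr":[0,0,0],"offset":[0,0,0.04],"hand":0.0},{"dr":[0,0,0],"offset":[0,0,0],"hand":0.0}]}}

```text
time_s: 3.3
eef_pos: [518.2, -298.9, 13.5]
ee_rot: [0.0, -0.031, 1.0, -0.0]
force: [0.0, 0.2, -0.7]
grip_width: 0.503
grip_force: 0.0
```

{"fn": "arm_command", "kwargs": {"increments": [{"dr":[0,0,0],"offset":[0,-0.03,0.04],"hand":0.0},{"dr":[0,0,0],"offset":[0,0,0.035],"hand":0.0},{"dr":[0,0,0],"offset":[0,0,0],"hand":0.0},{"dr":[0,0,0],"offset":[0,0,0],"hand":-1},{"dr":[0,0,0],"offset":[0,0,0],"hand":-1},{"dr":[0,0,0],"offset":[0,0,0],"hand":-1},{"dr":[0,0,0],"offset":[0,0,0],"hand":-1},{"dr":[0,0,0],"offset":[0,0,0],"hand":-1}], "grip_force": 40}}

```text
time_s: 4.1
eef_pos: [518.3, -302.4, 4.3]
ee_rot: [0.0, -0.031, 1.0, -0.0]
force: [-1.2, 1.6, 5.3]
grip_width: 0.078
grip_force: 39.3
```

{"fn": "arm_command", "kwargs": {"increments": [{"dr":[0,0,0],"offset":[0,0,-0.2],"hand":-1},{"dr":[0,0,0],"offset":[0,0,-0.35],"hand":-1},{"dr":[0,0,0],"offset":[0,0,-0.35],"hand":-1},{"dr":[0,0,-0.14],"offset":[0,0,0],"hand":-1},{"dr":[0,0,-0.14],"offset":[0,0,0],"hand":-1},{"dr":[0,0,0],"offset":[-0.121,0.285,0],"hand":-1},{"dr":[0,0,0],"offset":[-0.121,0.285,0],"hand":-1},{"dr":[0,0,0],"offset":[-0.121,0.285,0],"hand":-1}]}}

```text
time_s: 4.9
eef_pos: [531.2, -190.5, 111.6]
ee_rot: [-0.0, -0.14, 0.99, 0.0]
force: [0.3, 0.5, 1.1]
grip_width: 0.082
grip_force: 39.3
```

{"fn": "arm_command", "kwargs": {"increments": [{"dr":[0,0,0],"offset":[-0.121,0.285,0],"hand":-1},{"dr":[0,0,0],"offset":[-0.121,0.285,0],"hand":-1},{"dr":[0,0,0],"offset":[-0.121,0.285,0],"hand":-1},{"dr":[0,0,0],"offset":[-0.121,0.285,0],"hand":-1},{"dr":[0,0,0],"offset":[-0.121,0.285,0],"hand":-1},{"dr":[0,0,0],"offset":[0,0,0],"hand":-1},{"dr":[0,0,0],"offset":[0,0,0],"hand":-1}]}}

```text
time_s: 5.6
eef_pos: [553.4, -6.8, 111.7]
ee_rot: [-0.0, -0.142, 0.99, -0.0]
force: [-0.3, -0.2, -0.1]
grip_width: 0.085
grip_force: 39.3
```

```bash
python3 - <<'E'
from h import *
f=lambda i:cv2.convertScaleAbs(np.ascontiguousarray(i[:,:,::-1]),alpha=1.5)
a=f(ctrl.capture("top"));b=f(ctrl.capture("side"))
r=lambda i:cv2.resize(i,None,fx=4,fy=4,interpolation=cv2.INTER_CUBIC)
v=np.zeros((600,800,3),np.uint8);v[:,:400]=r(a[110:260,230:330]);v[:,400:]=r(b[120:270,230:330])
cv2.imwrite("pics/z3.png",v);s=ctrl.sense();print(s["eef_pos"],s["ee_rot"],s["grip_width"])
E
```

```text
[553.39029437  -8.10553752 111.73431887] [-1.24248999e-04 -1.40341374e-01  9.90103165e-01 -8.05865468e-05] 0.08548118294242202
```

View pics/z3.png

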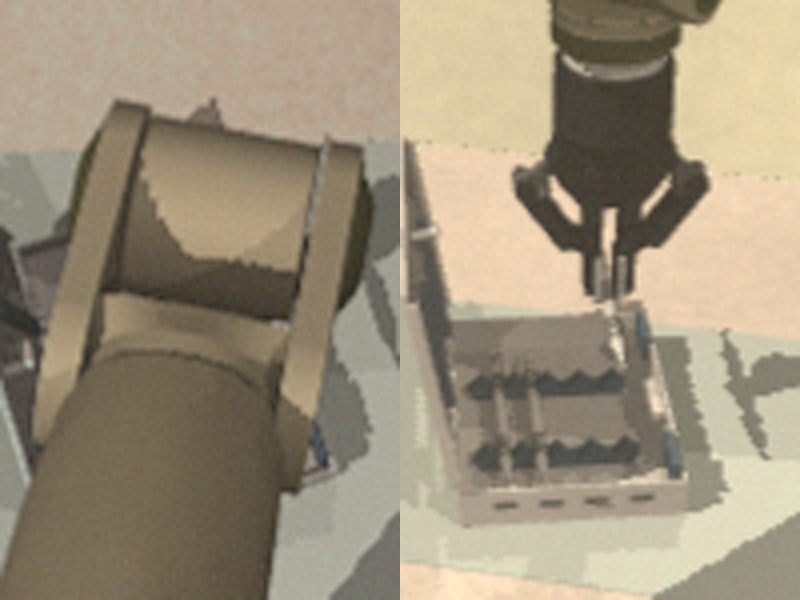

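The side view shows the plugger held below the fingertips, from about (600,260) to (617,360) in the crop. I'll compare that with the projected ends.

```bash
python3 - <<'E'
from h import *
for s in(-82,-55,0,55,82):
    X=np.array([553.4,-8.1,113.])+s*np.array([.961,.278,0]);p=proj("side",X);print(s,(p-[230,120])*4+[400,0])
# notch bottom projections at y=+-40 rails, z 10 and rail top
c=np.array([545.4,21.4]);x=np.array([-.279,.96]);y=np.array([-.96,-.279])
for nx in(-30,-6,18,42):
    print(nx,[((proj("side",[*(c+nx*x+k*y),12])-[230,120])*4+[400,0]).round(0) for k in(-35,45)])
E
```

```text
-82 [618.77665024 366.25331818]
-55 [613.74552951 341.71983523]
0 [604.16041773 294.97951861]
55 [595.3730659  252.12935509]
82 [591.32155945 232.37280982]
-30 [array([594., 384.]), array([607., 453.])]
-6 [array([562., 385.]), array([572., 455.])]
18 [array([529., 387.]), array([537., 456.])]
42 [array([496., 388.]), array([502., 458.])]
```

{"fn": "arm_command", "kwargs": {"increments": [{"dr":[0,0,0],"offset":[0,0.004,0.3],"hand":-1},{"dr":[0,0,0],"offset":[0,0,0.25],"hand":-1},{"dr":[0,0,0],"offset":[0,0,0.15],"hand":-1},{"dr":[0,0,0],"offset":[0,0,0.06],"hand":-1},{"dr":[0,0,0],"offset":[0,0,0.04],"hand":-1},{"dr":[0,0,0],"offset":[0,0,0],"hand":-1},{"dr":[0,0,0],"offset":[0,0,0],"hand":-1}]}}

```text
time_s: 6.4
eef_pos: [553.8, -7.1, 16.8]
ee_rot: [0.001, -0.141, 0.99, -0.0]
force: [-0.2, 0.2, -0.2]
grip_width: 0.085
grip_force: 39.3
```

{"fn": "arm_command", "kwargs": {"increments": [{"dr":[0,0,0],"offset":[0,0,0.018],"hand":-1},{"dr":[0,0,0],"offset":[0,0,0],"hand":-1},{"dr":[0,0,0],"offset":[0,0,0],"hand":-0.85},{"dr":[0,0,0],"offset":[0,0,0],"hand":-0.7},{"dr":[0,0,0],"offset":[0,0,0],"hand":-0.5},{"dr":[0,0,0],"offset":[0,0,0],"hand":-0.4},{"dr":[0,0,0],"offset":[0,0,0],"hand":-0.4},{"dr":[0,0,0],"offset":[0,0,0],"hand":-0.4}]}}

```text
time_s: 7.2
eef_pos: [553.3, -6.8, 13.6]
ee_rot: [-0.0, -0.141, 0.99, 0.0]
force: [-0.0, 0.6, 0.3]
grip_width: 0.3
grip_force: 0.0
```

{"fn": "arm_command", "kwargs": {"increments": [{"dr":[0,0,0],"offset":[0,0,-0.1],"hand":-0.4},{"dr":[0,0,0],"offset":[0,0,-0.35],"hand":-0.4},{"dr":[0,0,0],"offset":[0,0,-0.4],"hand":-0.4},{"dr":[0,0,0],"offset":[0,0,-0.4],"hand":-0.4},{"dr":[0,0,0],"offset":[0,0,-0.4],"hand":-0.4},{"dr":[0,0,0],"offset":[0,0,0],"hand":-1}]}}

```text
time_s: 7.8
eef_pos: [555.5, -7.1, 219.3]
ee_rot: [0.006, -0.141, 0.99, -0.002]
force: [0.4, -0.2, -0.8]
grip_width: 0.142
grip_force: 0.0
```

```bash
python3 - <<'E'
from h import *
f=lambda i:cv2.convertScaleAbs(np.ascontiguousarray(i[:,:,::-1]),alpha=1.5)
a=f(ctrl.capture("top"));b=f(ctrl.capture("side"))
r=lambda i:cv2.resize(i,None,fx=5,fy=5,interpolation=cv2.INTER_CUBIC)
v=np.zeros((600,800,3),np.uint8);v[:,:300]=r(a[140:260,270:330]);v[:,300:]=r(b[150:270,220:320])
cv2.imwrite("pics/z4.png",v);s=ctrl.sense();print(s["eef_pos"],s["ee_rot"],s["grip_width"])
E
```

```text
[553.39983099  -6.77766576 213.10978164] [ 1.13873099e-03 -1.40806609e-01  9.90036366e-01 -4.42272584e-04] 0.003910891871853453
```

View pics/z4.png

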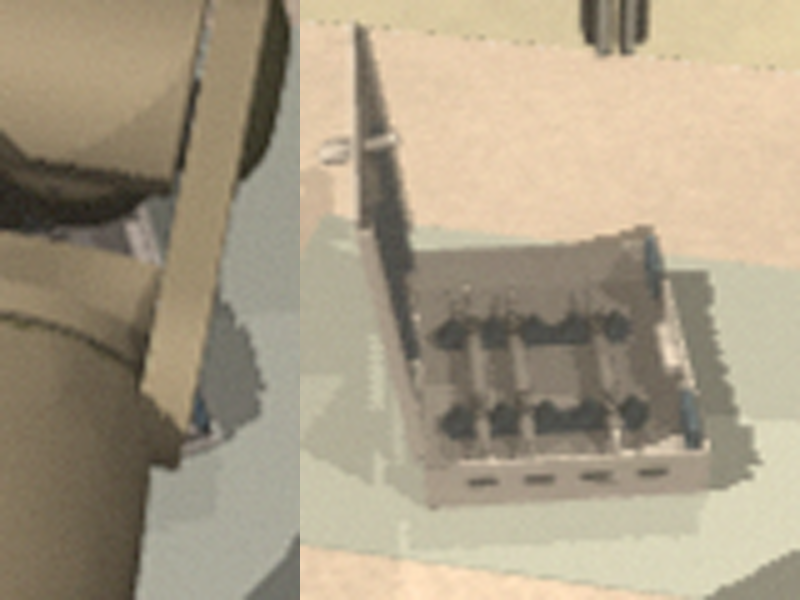

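The side view shows the plugger lying in the front notches of both rails, from about (572,300) to (618,440), parallel to the other two. Next I'll move behind the lid.

{"fn": "arm_command", "kwargs": {"increments": [{"dr":[0,0,0],"offset":[0.0833,0.3,0],"hand":-1},{"dr":[0,0,0],"offset":[0.0833,0.3,0],"hand":-1},{"dr":[0,0,0],"offset":[0.0833,0.3,0],"hand":-1},{"dr":[0,0,0],"offset":[0.0833,0.3,0],"hand":-1},{"dr":[0,0,0],"offset":[0.0833,0.3,0],"hand":-1},{"dr":[0,0,0],"offset":[0,0,0.2],"hand":-1},{"dr":[0,0,0],"offset":[0,0,0.2],"hand":-1},{"dr":[0,0,0],"offset":[0,0,0],"hand":-1}]}}

```text
time_s: 8.7
eef_pos: [452.9, 152.2, 160.5]
ee_rot: [-0.004, -0.141, 0.99, 0.0]
force: [0.3, 0.1, 0.8]
grip_width: -0.001
grip_force: 0.0
```

```bash
cat >> h.py <<'E'
c0=np.array([545.4,21.4]);ex=np.array([-.279,.96]);ey=np.array([-.96,-.279])
def cas(p): d=np.asarray(p)[:2]-c0; return np.array([d@ex,d@ey,p[2]])
E
python3 - <<'E'
from h import *
# tip path: finger front corner on outer face at radius r for lid angle th
def tip(th,hw=14.5,r=140):
    n=np.array([np.sin(th),np.cos(th)]);u=np.array([-np.cos(th),np.sin(th)])
    p=np.array([78,31.5])+r*u+2.*n; return p+[hw,0] if th<np.pi/2 else np.array([78+155*u[0]+1.5*n[0]+hw,31.5+140*u[1]])
print("now",cas(ctrl.sense()["eef_pos"]).round(1))
q=None
for th in np.arange(1.8,0,-.15):
    p=tip(th);print(round(th,2),p.round(1),None if q is None else ((p-q)/120).round(3));q=p
E
```

```text
now [151.4  52.3 160.5]
1.8 [129.2 167.8] None
1.65 [106.3 171.1] [-0.191  0.027]
1.5 [ 84.6 171.3] [-0.181  0.002]
1.35 [ 63.8 168.5] [-0.173 -0.023]
1.2 [ 43.6 162.7] [-0.168 -0.049]
1.05 [ 24.6 153.9] [-0.159 -0.073]
0.9 [  7.  142.4] [-0.146 -0.096]
0.75 [ -8.6 128.4] [-0.13  -0.117]
0.6 [-21.9 112.2] [-0.111 -0.135]
0.45 [-32.7  94.2] [-0.09 -0.15]
0.3 [-40.7  74.8] [-0.066 -0.162]
0.15 [-45.6  54.4] [-0.041 -0.17 ]
```

{"fn": "arm_command", "kwargs": {"increments": [{"dr":[0,0,0],"offset":[0,-0.09,-0.06],"hand":-1},{"dr":[0,0,0],"offset":[0,-0.095,0],"hand":-1},{"dr":[0,0,0],"offset":[0,-0.095,-0.01],"hand":-1},{"dr":[0,0,0],"offset":[0,-0.095,-0.015],"hand":-1},{"dr":[0,0,0],"offset":[0,-0.09,0],"hand":-1},{"dr":[0,0,0],"offset":[0,-0.09,0],"hand":-1},{"dr":[0,0,0],"offset":[0,-0.087,0.01],"hand":-1},{"dr":[0,0,0],"offset":[0,-0.087,0.013],"hand":-1}]}}

```text
time_s: 9.5
eef_pos: [479.8, 67.3, 171.1]
ee_rot: [0.0, -0.141, 0.99, -0.0]
force: [0.7, 1.7, -0.7]
grip_width: -0.001
grip_force: 0.6
```

```bash
python3 - <<'E'
from h import *
f=lambda i:cv2.convertScaleAbs(np.ascontiguousarray(i[:,:,::-1]),alpha=1.5)
b=f(ctrl.capture("side"))
cv2.imwrite("pics/z5.png",cv2.resize(b[110:270,180:330],None,fx=3.5,fy=3.5,interpolation=cv2.INTER_CUBIC));s=ctrl.sense();print(cas(s["eef_pos"]),s["force"])
E
```

```text
[ 61.18644216  50.28318534 170.73454234] [-0.20675907 -2.00557887 -0.48894862]
```

View pics/z5.png

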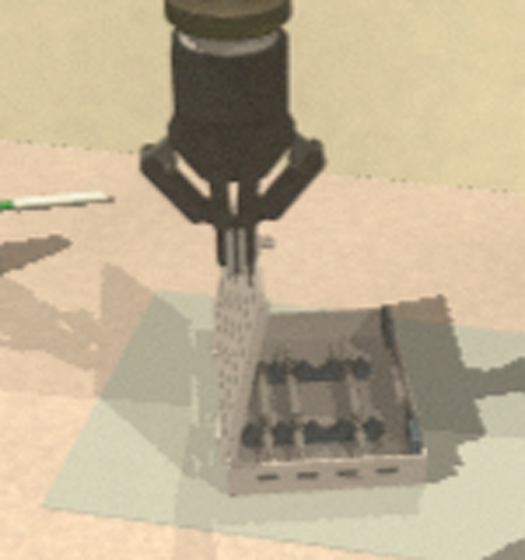

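The lid's upper edge is at about (240,270) in the crop. The fingers are behind it, and it has passed vertical. I'll keep following the arc.

{"fn": "arm_command", "kwargs": {"increments": [{"dr":[0,0,0],"offset":[0,-0.078,0.03],"hand":-1},{"dr":[0,0,0],"offset":[0,-0.084,0.03],"hand":-1},{"dr":[0,0,0],"offset":[0,-0.08,0.036],"hand":-1},{"dr":[0,0,0],"offset":[0,-0.08,0.037],"hand":-1},{"dr":[0,0,0],"offset":[0,-0.073,0.048],"hand":-1},{"dr":[0,0,0],"offset":[0,-0.073,0.048],"hand":-1},{"dr":[0,0,0],"offset":[0,-0.065,0.058],"hand":-1},{"dr":[0,0,0],"offset":[0,-0.065,0.058],"hand":-1}]}}

```text
time_s: 10.35
eef_pos: [499.6, -1.4, 129.1]
ee_rot: [-0.0, -0.141, 0.99, 0.0]
force: [-0.7, 0.8, 0.2]
grip_width: 0.003
grip_force: 0.3
```

{"fn": "arm_command", "kwargs": {"increments": [{"dr":[0,0,0],"offset":[0,-0.055,0.067],"hand":-1},{"dr":[0,0,0],"offset":[0,-0.055,0.067],"hand":-1},{"dr":[0,0,0],"offset":[0,-0.045,0.075],"hand":-1},{"dr":[0,0,0],"offset":[0,-0.045,0.075],"hand":-1},{"dr":[0,0,0],"offset":[0,-0.033,0.081],"hand":-1},{"dr":[0,0,0],"offset":[0,-0.033,0.081],"hand":-1},{"dr":[0,0,0],"offset":[0,0,0],"hand":-1}]}}

```text
time_s: 11.05
eef_pos: [507.8, -31.6, 74.8]
ee_rot: [-0.001, -0.141, 0.99, 0.0]
force: [0.4, 0.6, 0.2]
grip_width: 0.001
grip_force: 0.0
```

```bash
python3 - <<'E'
from h import *
s=ctrl.sense();print(cas(s["eef_pos"]),s["force"])
E
```

```text
[-40.38630896  50.85693165  74.79242047] [0.43344608 0.56865458 0.20319859]
```

{"fn": "arm_command", "kwargs": {"increments": [{"dr":[0,0,0],"offset":[0,-0.02,0.07],"hand":-1},{"dr":[0,0,0],"offset":[0,-0.02,0.07],"hand":-1},{"dr":[0,0,0],"offset":[0,0,0.06],"hand":-1},{"dr":[0,0,0],"offset":[0,0,0.04],"hand":-1},{"dr":[0,0,0],"offset":[0,0,0],"hand":-1},{"dr":[0,0,0],"offset":[0,0,0],"hand":-1}]}}

```text
time_s: 11.65
eef_pos: [509.8, -36.0, 47.5]
ee_rot: [0.0, -0.141, 0.99, -0.0]
force: [1.0, 1.1, -1.2]
grip_width: -0.004
grip_force: 0.0
```

```bash
python3 - <<'E'
from h import *
f=lambda i:cv2.convertScaleAbs(np.ascontiguousarray(i[:,:,::-1]),alpha=1.5)
b=f(ctrl.capture("side"))
cv2.imwrite("pics/z6.png",cv2.resize(b[140:270,200:330],None,fx=4.5,fy=4.5,interpolation=cv2.INTER_CUBIC));s=ctrl.sense();print(cas(s["eef_pos"]),s["force"])
E
```

```text
[-45.19819841  50.07759607  47.69605184] [ 0.50093511 -0.30888212 -0.05924363]
```

View pics/z6.png

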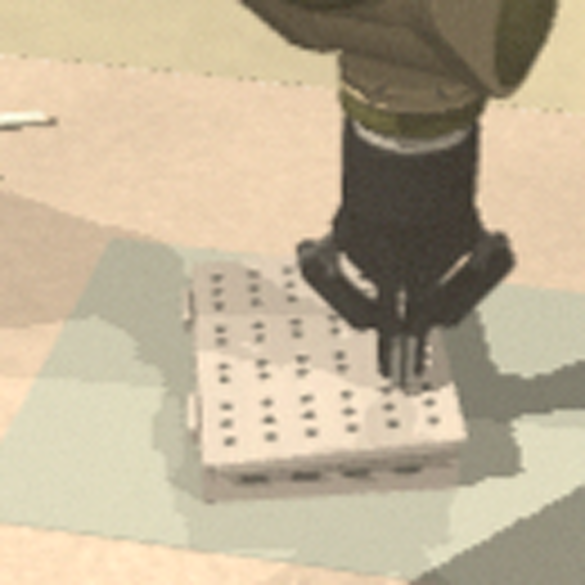

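The lid is almost down, with its front edge at about (450,430) in the crop. I'll nudge it onto the cushions.

{"fn": "arm_command", "kwargs": {"increments": [{"dr":[0,0,0],"offset":[0,0,0.02],"hand":-1},{"dr":[0,0,0],"offset":[0,0,0.015],"hand":-1},{"dr":[0,0,0],"offset":[0,0,0.015],"hand":-1},{"dr":[0,0,0],"offset":[0,0,0],"hand":-1},{"dr":[0,0,0],"offset":[0,0,0],"hand":-1}]}}

```text
time_s: 12.2
eef_pos: [509.8, -36.0, 41.5]
ee_rot: [0.0, -0.141, 0.99, -0.0]
force: [0.5, -0.1, 0.5]
grip_width: -0.0
grip_force: 0.0
```

{"fn": "arm_command", "kwargs": {"increments": [{"dr":[0,0,0],"offset":[0,0,0.01],"hand":-1},{"dr":[0,0,0],"offset":[0,0,0.01],"hand":-1},{"dr":[0,0,0],"offset":[0,0,0],"hand":-1},{"dr":[0,0,0],"offset":[0,0,0],"hand":-1}]}}

```text
time_s: 12.6
eef_pos: [509.9, -36.1, 39.1]
ee_rot: [0.0, -0.141, 0.99, -0.0]
force: [0.5, -1.0, 0.2]
grip_width: -0.0
grip_force: 0.4
```

{"fn": "arm_command", "kwargs": {"increments": [{"dr":[0,0,0],"offset":[0,0,-0.3],"hand":-1},{"dr":[0,0,0],"offset":[0,0,-0.4],"hand":-1},{"dr":[0,0,0],"offset":[0,-0.4,0],"hand":-1},{"dr":[0,0,0],"offset":[0,-0.4,0],"hand":-1},{"dr":[0,0,0],"offset":[0,-0.4,0],"hand":-1},{"dr":[0,0,0],"offset":[0,-0.4,0],"hand":0},{"dr":[0,0,0],"offset":[0,0,0],"hand":0},{"dr":[0,0,0],"offset":[0,0,0],"hand":0}]}}

```text
time_s: 13.4
eef_pos: [562.9, -220.9, 122.4]
ee_rot: [-0.0, -0.14, 0.99, 0.001]
force: [-0.5, 0.1, 0.2]
grip_width: 0.496
grip_force: 0.0
```

```bash
python3 - <<'E'
from h import *
f=lambda i:cv2.convertScaleAbs(np.ascontiguousarray(i[:,:,::-1]),alpha=1.4)
a=f(ctrl.capture("top"));b=f(ctrl.capture("side"))
r=lambda i:cv2.resize(i,None,fx=8,fy=8,interpolation=cv2.INTER_CUBIC)
v=np.zeros((600,800,3),np.uint8);v[:,:400]=r(a[155:230,275:325]);v[:,400:]=r(b[185:260,257:307])
cv2.imwrite("pics/z7.png",v);s=ctrl.sense();print(cas(s["eef_pos"]),s["force"])
x=lambda X:(((proj("top",X)-[275,155])*8).round(),((proj("side",X)-[257,185])*8+[400,0]).round())
w=c0-57*ex
for z in(33,42,53,61):print(z,x([*w,z]))
E
```

```text
[-236.04838949   50.24694132  122.84374158] [ 0.17412582 -0.3287125  -0.80823966]
33 (array([158., 299.]), array([660., 255.]))
42 (array([159., 294.]), array([661., 235.]))
53 (array([160., 287.]), array([663., 209.]))
61 (array([160., 283.]), array([664., 191.]))
```

View pics/z7.png

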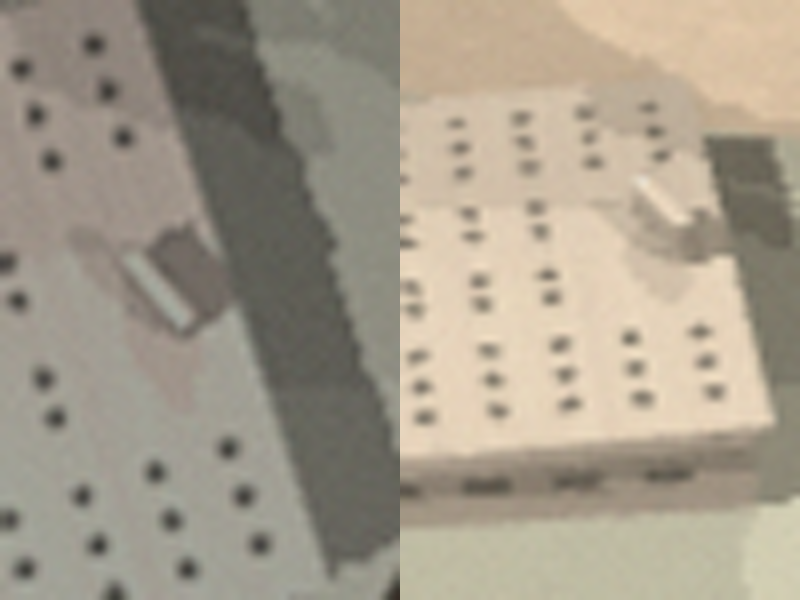

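The wing's bright top runs (127,252) to (190,326) in the top crop and (637,178) to (683,222) in the side crop. I'll triangulate it.

```bash
python3 - <<'E'
from h import *
T=lambda u,v:(275+u/8-.45,155+v/8-.45)
S=lambda u,v:(257+(u-400)/8-.45,185+v/8-.45)
P=[tri(T(127,252),S(637,178)),tri(T(190,326),S(683,222)),tri(T(158.5,289),S(660,200))]
for p,e in P:print(p.round(1),round(e,1),cas(p).round(1))
for q in((127,252),(190,326)):print(cas(onz("top",T(*q),59)).round(1))
d=cas(onz("top",T(190,326),59))-cas(onz("top",T(127,252),59));print("latch",np.arctan2(d[0],d[1]))
for q in((637,178),(683,222)):print(cas(onz("side",S(*q),59)).round(1))
print("lid front edge: z at seam")
E
```

```text
[572.7 -21.6  58.4] 1.4 [-49.  -14.2  58.4]
[548.9 -40.9  59.1] 0.2 [-60.8  14.   59.1]
[560.8 -31.3  58.7] 0.8 [-54.9  -0.1  58.7]
[-49.6 -14.1  59. ]
[-60.9  14.   59. ]
latch -0.38229272487574095
[-48.1 -13.5  59. ]
[-60.7  13.9  59. ]
lid front edge: z at seam
```

{"fn": "arm_command", "kwargs": {"increments": [{"dr":[0,0,0],"offset":[-0.0837,0.301,0],"hand":0},{"dr":[0,0,0],"offset":[-0.0837,0.301,0],"hand":0},{"dr":[0,0,0],"offset":[-0.0837,0.301,0],"hand":0},{"dr":[0,0,0],"offset":[-0.0837,0.301,0],"hand":0},{"dr":[0,0,0],"offset":[-0.0837,0.301,0],"hand":0},{"dr":[0,0,-0.162],"offset":[0,0,0],"hand":0},{"dr":[0,0,-0.162],"offset":[0,0,0],"hand":0},{"dr":[0,0,-0.162],"offset":[0,0,0],"hand":0}]}}

```text
time_s: 14.3
eef_pos: [560.7, -31.3, 123.3]
ee_rot: [0.0, -0.33, 0.944, 0.0]
force: [-0.3, 0.4, 0.1]
grip_width: 0.499
grip_force: 0.0
```

{"fn": "arm_command", "kwargs": {"increments": [{"dr":[0,0,0],"offset":[0,0,0.3],"hand":0},{"dr":[0,0,0],"offset":[0,0,0.1],"hand":0},{"dr":[0,0,0],"offset":[0,0,0],"hand":0},{"dr":[0,0,0],"offset":[0,0,0],"hand":0}]}}

```text
time_s: 14.7
eef_pos: [561.4, -32.6, 75.9]
ee_rot: [0.0, -0.326, 0.945, -0.0]
force: [0.3, -0.5, 0.2]
grip_width: 0.498
grip_force: 0.0
```

```bash
python3 - <<'E'
from h import *
from scipy.spatial.transform import Rotation as R
s=ctrl.sense();q=s["ee_rot"];M=R.from_quat([*q[1:],q[0]]).as_matrix()
print(s["eef_pos"],cas(s["eef_pos"]),s["force"],np.degrees(np.arctan2(M[1,0],M[0,0])))
d=np.array([560.9,-31.7,43.5])-s["eef_pos"];print(M.T@d/120,s["joints"])
E
```

```text
[561.42692362 -32.64495636  75.94730792] [-56.35466979  -0.30730385  75.94730792] [ 0.31410683 -0.47111893  0.21213459] -141.92153182927498
[-0.00127946  0.00906305  0.27038964] [-2.66391603e-01  5.58326194e-01  1.56651442e+00  1.52470009e-05
  1.01602197e+00 -2.50179047e+00]
```

{"fn": "arm_command", "kwargs": {"increments": [{"dr":[0,0,0],"offset":[0,0.009,0.15],"hand":0},{"dr":[0,0,0],"offset":[0,0,0.08],"hand":0},{"dr":[0,0,0],"offset":[0,0,0.04],"hand":0},{"dr":[0,0,0],"offset":[0,0,0],"hand":0},{"dr":[0,0,0],"offset":[0,0,0],"hand":-0.5},{"dr":[0,0,0],"offset":[0,0,0],"hand":-0.7},{"dr":[0,0,0],"offset":[0,0,0],"hand":-0.75},{"dr":[0,0,0],"offset":[0,0,0],"hand":-0.75}], "grip_force": 60}}

```text
time_s: 15.5
eef_pos: [560.6, -32.1, 43.0]
ee_rot: [0.0, -0.326, 0.945, -0.0]
force: [-1.0, 0.0, 1.3]
grip_width: 0.127
grip_force: 0.5
```

{"fn": "arm_command", "kwargs": {"increments": [{"dr":[0,0,0],"offset":[0,0,0],"hand":-0.8},{"dr":[0,0,0],"offset":[0,0,0],"hand":-1},{"dr":[0,0,0],"offset":[0,0,0],"hand":-1},{"dr":[0,0,0],"offset":[0,0,0],"hand":-1},{"dr":[0,0,0],"offset":[0,0,0],"hand":-1}]}}

```text
time_s: 16.0
eef_pos: [560.4, -31.9, 42.6]
ee_rot: [-0.0, -0.326, 0.945, 0.0]
force: [-1.2, 4.2, -0.1]
grip_width: 0.085
grip_force: 61.9
```

{"fn": "arm_command", "kwargs": {"increments": [{"dr":[0,0,0],"offset":[0,0,0.008],"hand":-1},{"dr":[0,0,0],"offset":[0,0,0.008],"hand":-1},{"dr":[0,0,0],"offset":[0,0,0.008],"hand":-1},{"dr":[0,0,0],"offset":[0,0,0.008],"hand":-1},{"dr":[0,0,0],"offset":[0,0,0],"hand":-1},{"dr":[0,0,0],"offset":[0,0,0],"hand":-1}]}}

```text
time_s: 16.6
eef_pos: [560.6, -32.2, 39.0]
ee_rot: [0.0, -0.326, 0.945, -0.0]
force: [-3.7, 2.0, 5.2]
grip_width: 0.084
grip_force: 62.0
```

{"fn": "arm_command", "kwargs": {"increments": [{"dr":[0,0,0],"offset":[0,0,0.008],"hand":-1},{"dr":[0,0,0],"offset":[0,0,0.006],"hand":-1},{"dr":[0,0,0],"offset":[0,0,0],"hand":-1},{"dr":[0,0,0],"offset":[0,0,0],"hand":-1}]}}

```text
time_s: 17.0
eef_pos: [560.6, -32.3, 37.6]
ee_rot: [0.0, -0.326, 0.945, -0.0]
force: [-3.7, 1.1, 7.2]
grip_width: 0.084
grip_force: 62.3
```

{"fn": "arm_command", "kwargs": {"increments": [{"dr":[0,0,0],"offset":[0,0,0.006],"hand":-1},{"dr":[0,0,0],"offset":[0,0,0.005],"hand":-1},{"dr":[0,0,0],"offset":[0,0,0],"hand":-1},{"dr":[0,0,0],"offset":[0,0,0],"hand":-1}]}}

```text
time_s: 17.4
eef_pos: [560.6, -32.3, 36.8]
ee_rot: [0.0, -0.326, 0.945, -0.0]
force: [-5.7, 2.0, 12.5]
grip_width: 0.088
grip_force: 63.1
```

{"fn": "arm_command", "kwargs": {"increments": [{"dr":[0,0,0.12],"offset":[0,0,0],"hand":-1},{"dr":[0,0,0.12],"offset":[0,0,0],"hand":-1},{"dr":[0,0,0.12],"offset":[0,0,0],"hand":-1},{"dr":[0,0,0.12],"offset":[0,0,0],"hand":-1},{"dr":[0,0,0.12],"offset":[0,0,0],"hand":-1},{"dr":[0,0,0],"offset":[0,0,0],"hand":-1},{"dr":[0,0,0],"offset":[0,0,0],"hand":-1}]}}

```text
time_s: 18.1
eef_pos: [560.7, -32.2, 36.8]
ee_rot: [0.0, -0.096, 0.995, -0.0]
force: [-6.4, 2.1, 13.1]
grip_width: 0.086
grip_force: 63.0
```

```bash
python3 - <<'E'
from rig import ctrl
s=ctrl.sense();print(s["eef_pos"],s["force"],s["wrist_torque"],s["grip_width"])
E
```

```text
[560.65862344 -32.23397493  36.81017022] [-6.40610323  2.1274687  13.09407587] [ 0.75705448  0.80592851 -0.06176208] 0.0864760814264305
```

{"fn": "arm_command", "kwargs": {"increments": [{"dr":[0,0,0.09],"offset":[0,0,0],"hand":-1},{"dr":[0,0,0.09],"offset":[0,0,0],"hand":-1},{"dr":[0,0,0.05],"offset":[0,0,0],"hand":-1},{"dr":[0,0,0],"offset":[0,0,0],"hand":-1}]}}

```text
time_s: 18.5
eef_pos: [560.7, -32.2, 36.8]
ee_rot: [0.0, -0.005, 1.0, -0.0]
force: [-6.9, 2.2, 13.5]
grip_width: 0.087
grip_force: 63.0
```

```bash
python3 - <<'E'
from rig import ctrl
s=ctrl.sense();print(s["eef_pos"],s["ee_rot"],s["force"],s["wrist_torque"],s["grip_width"])
E
```

```text
[560.69253258 -32.20625211  36.83378512] [ 3.36356881e-04 -5.46416754e-03  9.99985013e-01 -5.14434017e-05] [-6.90116344  2.15794461 13.45281744] [ 0.68697305  0.74936515 -0.04849818] 0.08687878968260002
```

{"fn": "arm_command", "kwargs": {"increments": [{"dr":[0,0,0.1],"offset":[0,0,0],"hand":-1},{"dr":[0,0,0.15],"offset":[0,0,0],"hand":-1},{"dr":[0,0,0.15],"offset":[0,0,0],"hand":-1},{"dr":[0,0,0.15],"offset":[0,0,0],"hand":-1},{"dr":[0,0,0.15],"offset":[0,0,0],"hand":-1},{"dr":[0,0,0.15],"offset":[0,0,0],"hand":-1},{"dr":[0,0,0.15],"offset":[0,0,0],"hand":-1},{"dr":[0,0,0.15],"offset":[0,0,0],"hand":-1}]}}

```text
time_s: 19.3
eef_pos: [560.9, -32.1, 36.8]
ee_rot: [0.001, 0.433, 0.901, 0.0]
force: [-6.4, 4.1, 12.0]
grip_width: 0.087
grip_force: 63.0
```

```bash
python3 - <<'E'
from rig import ctrl
s=ctrl.sense();print(s["eef_pos"],s["ee_rot"],s["force"],s["wrist_torque"],s["grip_width"])
E
```

```text
[560.87727459 -32.12265354  36.83240052] [5.97501804e-04 4.33007545e-01 9.01390086e-01 1.47671377e-04] [-6.42139257  4.0691978  11.98431216] [0.57855142 0.55227888 0.0262234 ] 0.08704229702344136
```

{"fn": "arm_command", "kwargs": {"increments": [{"dr":[0,0,0.15],"offset":[0,0,0],"hand":-1},{"dr":[0,0,0.15],"offset":[0,0,0],"hand":-1},{"dr":[0,0,0.1],"offset":[0,0,0],"hand":-1},{"dr":[0,0,0.05],"offset":[0,0,0],"hand":-1},{"dr":[0,0,0.03],"offset":[0,0,0],"hand":-1},{"dr":[0,0,0],"offset":[0,0,0],"hand":-1}]}}

```text
time_s: 19.9
eef_pos: [561.0, -32.1, 36.8]
ee_rot: [0.001, 0.593, 0.806, 0.0]
force: [-4.6, 4.1, 12.1]
grip_width: 0.088
grip_force: 62.9
```

```bash
python3 - <<'E'
from rig import ctrl
s=ctrl.sense();print(s["eef_pos"],s["ee_rot"],s["force"],s["wrist_torque"],s["grip_width"])
E
```

```text
[560.95432239 -32.12356301  36.84407132] [6.72165459e-04 5.92549637e-01 8.05533616e-01 2.64700289e-04] [-4.57651405  4.14801007 12.07554251] [ 0.49376632  0.55530802 -0.02081292] 0.08829312089988539
```

{"fn": "arm_command", "kwargs": {"increments": [{"dr":[0,0,0.03],"offset":[0,0,0],"hand":-1},{"dr":[0,0,0.03],"offset":[0,0,0],"hand":-1},{"dr":[0,0,0],"offset":[0,0,0],"hand":-1}]}}

```text
time_s: 20.2
eef_pos: [560.9, -32.1, 36.8]
ee_rot: [0.001, 0.611, 0.792, 0.0]
force: [-4.2, 4.4, 12.3]
grip_width: 0.083
grip_force: 63.2
```

```bash
python3 - <<'E'
from rig import ctrl
s=ctrl.sense();print(s["eef_pos"],s["ee_rot"],s["force"],s["wrist_torque"],s["grip_width"])
E
```

```text
[560.94946416 -32.14405643  36.83145301] [7.59401238e-04 6.10825757e-01 7.91764679e-01 1.07229692e-04] [-4.21980051  4.42798976 12.33267164] [0.53584155 0.51176931 0.45077703] 0.08345449159325581
```

It has reached the stop: the wrist torque rose to 0.45 N m. I'll release and withdraw.

{"fn": "arm_command", "kwargs": {"increments": [{"dr":[0,0,-0.03],"offset":[0,0,-0.008],"hand":-1},{"dr":[0,0,0],"offset":[0,0,0],"hand":-0.8},{"dr":[0,0,0],"offset":[0,0,0],"hand":-0.6},{"dr":[0,0,0],"offset":[0,0,0],"hand":-0.2},{"dr":[0,0,0],"offset":[0,0,0],"hand":0},{"dr":[0,0,0],"offset":[0,0,-0.1],"hand":0},{"dr":[0,0,0],"offset":[0,0,-0.3],"hand":0},{"dr":[0,0,0],"offset":[0,0,-0.4],"hand":0}]}}

```text
time_s: 21.0
eef_pos: [559.4, -32.0, 133.0]
ee_rot: [-0.002, 0.602, 0.799, -0.001]
force: [0.7, -0.2, 0.1]
grip_width: 0.499
grip_force: 0.0
```

{"fn": "arm_command", "kwargs": {"increments": [{"dr":[0,0,0],"offset":[-0.4,0,0],"hand":0},{"dr":[0,0,0],"offset":[-0.4,0,0],"hand":0},{"dr":[0,0,0],"offset":[-0.4,0,0],"hand":0},{"dr":[0,0,0],"offset":[-0.4,0,0],"hand":0},{"dr":[0,0,0],"offset":[0,0,0],"hand":0},{"dr":[0,0,0],"offset":[0,0,0],"hand":0}]}}

```text
time_s: 21.6
eef_pos: [613.2, -217.5, 132.9]
ee_rot: [-0.0, 0.602, 0.798, -0.0]
force: [0.7, 0.5, 0.2]
grip_width: 0.5
grip_force: 0.0
```

```bash
python3 - <<'E'
from h import *
f=lambda i:cv2.convertScaleAbs(np.ascontiguousarray(i[:,:,::-1]),alpha=1.4)
a=f(ctrl.capture("top"));b=f(ctrl.capture("side"))
r=lambda i:cv2.resize(i,None,fx=5,fy=5,interpolation=cv2.INTER_CUBIC)
v=np.zeros((600,800,3),np.uint8);v[:,:400]=r(a[140:260,255:335]);v[:,400:]=r(b[160:280,240:320])
cv2.imwrite("pics/z8.png",v);s=ctrl.sense();print(cas(s["eef_pos"]),s["force"])
E
```

```text
[-246.63396069    0.97776089  133.15360074] [ 0.28739797 -0.18596861  0.25070923]
```

View pics/z8.png

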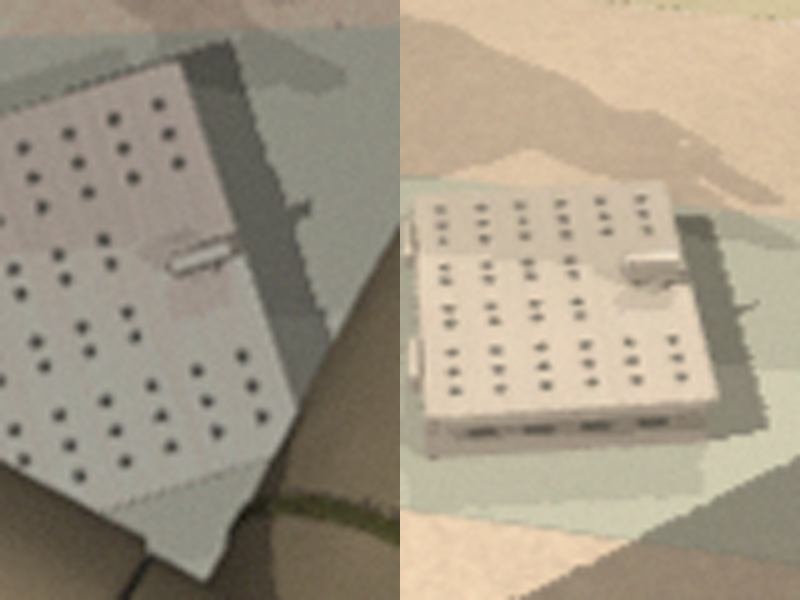

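In the top crop the wing points across the front edge, from (172,265) to (238,245). The lid lies flat and the robot touches nothing, so I'm handing in.

```bash
python3 -c "
from rig import ctrl
print(ctrl.finish_job())"
```

```text
the job is handed in; nothing more can be done
None
```

The plugger is in the front notches and the lid is closed and locked, with the wing latch turned to its stop; I handed the job in at about 22 s, and no verdict came back.

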